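# Start the hotplate stirrer from its control box

## Task

Start the hotplate stirrer from its control box with the tips of the closed fingers: first press the white-barred end of the black rocker switch right down (power), then push the blue key fully down (stirring), and only after that the yellow key fully down (heating); the switch and keys stay where they are pushed. Leave the red key alone, pick nothing up, do not disturb the beaker or the other things on the desk, and finish with the hand clear of everything.

Things in the scene. Friction and masses are not known exactly. Their poses are not given: they have to be found in the camera images.
- console: control box of the hotplate stirrer, fixed to the desk: white, grey flat top, 130 (its x) x 250 (its y) x 50 mm high; origin at the centre of its underside, z up, its -x side faces roughly to the robot. Along its top's middle line (its y axis), at y = +90, +30, -30 and -90 mm, sit the rocker switch and three keys, in an order that differs from run to run
- switch_bar (a point): the place to press on the rocker switch: the white bar across its far (+x) half, 21 mm from the pivot, which runs along the box's y axis. Rocker: black, 55 (box x) x 26 mm, in a black frame 66 x 36 mm, its pivot 9 mm above the box top. Off: this half stands up, the point is 19 mm above the box top (z about 0.069); on: it has gone down and the point is about 11 mm above the box top (z about 0.061)
- switch (a joint): angle (rad) of the rocker: 0 = off (white-bar half up; it starts between 0 and 0.05), 0.4 = fully on (white-bar half down against its stop). About 3 N on the bar turns it; it has no spring and stays where it is left
- key_blue_top (a point): Blue round push key, cap 26 mm across, in a black round bezel 38 mm across and 3 mm high on the box; centre of the top face of the blue cap; moves with the key. Key out: 15.5 mm above the box top (z about 0.0655); fully down: 7.5 mm above it (z about 0.0575), still 4.5 mm proud of its bezel
- key_blue (a joint): travel (m) of the blue key straight down: 0 = out, 0.008 = fully down. Stiff detent key: about 3 N moves it, there is no return spring, it stays at whatever depth it has been pushed to; at rest 0.000 at the start
- key_yellow_top (a point): Yellow round push key, cap 26 mm across, in a black round bezel 38 mm across and 3 mm high on the box; centre of the top face of the yellow cap; moves with the key. Key out: 15.5 mm above the box top (z about 0.0655); fully down: 7.5 mm above it (z about 0.0575), still 4.5 mm proud of its bezel
- key_yellow (a joint): travel (m) of the yellow key straight down: 0 = out, 0.008 = fully down. Stiff detent key: about 3 N moves it, there is no return spring, it stays at whatever depth it has been pushed to; at rest 0.000 at the start
- key_red_top (a point): Red round push key, cap 26 mm across, in a black round bezel 38 mm across and 3 mm high on the box; centre of the top face of the red cap; moves with the key. Key out: 15.5 mm above the box top (z about 0.0655); fully down: 7.5 mm above it (z about 0.0575), still 4.5 mm proud of its bezel
- key_red (a joint): travel (m) of the red key straight down: 0 = out, 0.008 = fully down. Stiff detent key: about 3 N moves it, there is no return spring, it stays at whatever depth it has been pushed to; at rest 0.000 at the start
- stirrer: white hotplate stirrer with a white round plate, fixed to the desk behind and to the right of the control box, 130x120x57 high; origin under its centre
- beaker: clear glass beaker, 74 mm dia, 93 high, loose on the stirrer's plate; origin at the centre of its underside
- amber_bottle: brown glass reagent bottle with blue cap, 60 mm dia, 130 high; stands at the right; loose; origin at the centre of its underside
- wash_bottle: white wash bottle with blue top and spout, 216 high; stands at the left; loose; origin at the centre of its underside
- vial_a: small sample vial with blue cap, 27 mm dia, 60 high; at the left; loose; origin at the centre of its underside
- vial_b: small sample vial with white cap, 27 mm dia, 60 high; at the left; loose; origin at the centre of its underside
- petri: flat petri dish, 60 mm dia, 15 high; behind the control box; loose; origin at the centre of its underside
- tape: roll of brown tape lying flat, 96 mm dia, 48 high; at the right front; loose; origin at the centre of its underside
- strips: flat box of pH strips, 80x52x16; behind the control box; loose; origin at the centre of its underside

How it is judged:
By the outcome, as a careful person would: the job done as asked, in the order asked, and still so for the second after the job is handed in, with the robot touching nothing.
It also fails if it takes over 40 s, if anything falls off the work surface, if the arm or the gripper's body presses on something with over 40 N, if the wrist force passes 120 N, or if a joint passes its speed limit or range.

## Robot

A 6-joint arm with a two-finger parallel gripper is mounted at the origin on a cart in front of the work surface, level with it; the furniture and walls round the work are solid. World frame = base frame: x ahead of the robot, y to its left, z up, the work surface at z = 0. Lengths are in mm, angles in degrees, forces in N, time in s.
With the tool pointing down it reaches from about 325 to 900 mm from the base axis. Payload 6.1 kg.
Tool frame: the origin (TCP) lies at the very end of the fingers, on their centre line; the grasp point (between the pads) lies 19 mm behind it; z points along the fingers, y is the line along which they close (so a half turn about z gives the same grasp; the last joint's range is limited). The gripper opens to 87 mm and grips with 3 to 60 N. Pads are 19 mm wide; open, the fingers measure 117 mm over their backs; the gripper's body (75 mm by 190 mm) begins 51 mm behind the grasp point.
Start: joints at [62.848, 12.628, 87.462, -0, 79.91, -7.225], TCP at [213.017, 587.571, 222.538] pointing down, gripper open.
Joint ranges: [-170.65, 170.65], [-52.31, 119.04], [5.05, 147.46], [-71.25, 251.25], [11.57, 151.72], [-153.62, 153.62]. Speed limits (degrees/s): [147.25, 147.25, 172.46, 180, 180, 180].

## Interface

Orientations are given as [roll, pitch, yaw] about the fixed x, y, z axes, in that order (R = Rz(yaw) Ry(pitch) Rx(roll)).
In Python, from workcell import r gives the robot as it stands.
- The arm moves only by the tool move_arm, never from a script. Its argument "rows" is a list of rows, each a list of 2 entries, a list of its own where there are three numbers: the shift along the tool's x, y, z in mm, then the turn about the tool's z in rad. A call has 1 to 20 rows; each row shifts and turns the commanded pose from where the row before left it, along the tool's axes as they then stand; what a row does not reach is not made up. A row lasts 1/10 s, in which the tool goes at most 50 mm and 8.59 degrees, less where a joint would pass 70% of its speed; a pose out of reach is approached as far as the arm can. A call is refused whole if a number of a shift passes 50 or a number of a turn 0.15, either way. A call with a gripper value outside its range is refused whole. "hand" is the finger opening in mm, from 0 to 87, set as the call begins (left out, the last holds). The fingers move at their own pace and stop on an object; the grip force is fixed at half the most. Time passes only in rows, so rows that do not move let the fingers close. It gives the time, the measured TCP pose, the force, the opening and the grip force at its end, in the units of the state.
- r.get_obs(): the state, without advancing time (a new reading comes with each control period).
- r.read_camera(name): name is "side" or "top" or "wrist"; returns a dict with "pixels" (384x512x3 uint8, red, green, blue), "K" (3x3 intrinsics, pixels), "k1" (the pictures are not rectified: a ray, as slopes to the right and down, at radius r is drawn at 1 + k1 r^2 times it, then the intrinsics apply), "origin" and "rotation" of the camera in the world. Camera axes: x right, y down, z forward; pixel columns grow to the right and rows downward; lengths in mm; the calibration is good to about 2 mm. A picture is of the moment at which its call begins. There is no depth.
- r.sign_off(): hands the job in; it is judged then, once.
Trained networks look in a picture, given as the dict that the camera call returned (one of the last four; its "shot" number tells which), for a name from the list of things; names that differ only in an ending like _2 or _b are one class to them, and where a whole thing is asked for, a point or a joint stands for the part that bears it (a point fixed in the world has none). Each returns a list of dicts, best first, with "score" (0 to 1); they miss things now and then, are a little off and sometimes report something else, mostly with a low value. They report only what shows in the picture. A call takes as long as a camera call.
- r.spot_in(picture, label): "location" ([column, row] as shares, 0 to 1, of the picture: columns of its width, rows of its height, amid what is visible of it).
- r.tip_of(picture, label): "location" ([column, row] as shares, 0 to 1, of the picture: columns of its width, rows of its height: a listed point, or the origin of a listed thing).
The state is a dict: "clock": time; "joints": joint angles; "dq": joint speeds; "joint_efforts": joint torques, N m; "position": TCP position; "tool_rot": TCP orientation; "ft_force": force on the tool from outside, world axes, zero at the start; "wrist_torque": the same for the moment, N m; "width": finger opening in mm; "grip_force": force on a finger pad.
Only numpy, scipy, OpenCV 4.12 (cv2) and the standard library are available. Lean on these libraries where they do the work, as an engineer would, in place of code of your own. Each camera call takes 0.05 s, during which the arm holds its last target. There are 200 camera calls.

## Working session

There is one attempt and no reset: what is moved stays moved. The work goes in short steps, Python scripts to look and compute and a tool call to move; the robot and the scene stay as the last step left them, time stands still between calls to the robot, and variables do not carry over. Pictures are saved under pics/ and viewed, at most 10 in all, crops included, and the job is handed in when it is done.

Besides the shell and the picture viewer there is one more tool, called after "Emit:" as name([rows], argument=value, ...), one row to a line, values as JSON. move_arm: Moves the arm, as the interface text tells. Its arguments: {"type":"object","properties":{"rows":{"type":"array","items":{"type":"array"}},"hand":{"type":"number"}},"required":["rows"]}

```bash
mkdir -p pics
cat > h.py <<'E'
from workcell import r
import numpy as np, cv2
def ray(p,loc):
    K=np.array(p["K"]);k1=p["k1"]
    u=np.array([loc[0]*512,loc[1]*384])
    d=np.array([(u[0]-K[0,2])/K[0,0],(u[1]-K[1,2])/K[1,1]]);s=d.copy()
    for _ in range(20): s=d/(1+k1*(s@s))
    return np.array(p["origin"]),np.array(p["rotation"])@np.array([s[0],s[1],1])
def at(p,loc,z):
    o,d=ray(p,loc);return o+d*(z-o[2])/d[2]
L={"switch_bar":69,"key_blue_top":65.5,"key_yellow_top":65.5,"key_red_top":65.5}
def look(cam,Z=L,save=None):
    p=r.read_camera(cam)
    if save: cv2.imwrite(save,cv2.cvtColor(p["pixels"],cv2.COLOR_RGB2BGR))
    for n,z in Z.items():
        for d in r.tip_of(p,n)[:2]:
            print(cam,n,round(d["score"],2),np.round(np.array(d["location"])*[512,384],0),np.round(at(p,d["location"],z),1))
    return p
E
python3 - <<'E'
from h import *
o=r.get_obs();print(o["clock"],o["position"],o["tool_rot"],o["width"])
look("top",save="pics/t.png");look("side",save="pics/s.png")
E
```

```text
0.0 [212.73764716 587.01874272 221.44362198] [-1.79889089e+02 -1.48978534e-02  1.60073908e+02] 87.04223650668382Traceback (most recent call last):
  File "<stdin>", line 3, in <module>
  File "h.py", line 17, in look
    print(cam,n,round(d["score"],2),np.round(np.array(d["location"])*[512,384],0),np.round(at(p,d["location"],z),1))
                                                                                           ~~^^^^^^^^^^^^^^^^^^^
  File "h.py", line 10, in at
    o,d=ray(p,loc);return o+d*(z-o[2])/d[2]
                                       ~^^^
IndexError: invalid index to scalar variable.
```

Run:
```python
from h import *
p=r.read_camera("top");print({k:v for k,v in p.items() if k!="pixels"})
```

```text
{'K': array([[497.15790238,   0.        , 258.9934673 ],
       [  0.        , 497.15790238, 192.21965315],
       [  0.        ,   0.        ,   1.        ]]), 'k1': -0.20963524381093335, 'origin': array([2.65345306e+02, 4.15472313e-01, 1.39929172e+03]), 'rotation': array([-168.03653818,   -0.17260102,  -86.36742589]), 'shot': 2}
```

Rotation is roll/pitch/yaw in degrees.

```bash
sed -i 's/np.array(p\["rotation"\])@/Rot.from_euler("xyz",p["rotation"],degrees=True).as_matrix()@/; 1a from scipy.spatial.transform import Rotation as Rot' h.py
python3 - <<'E'
from h import *
look("top",save="pics/t.png");look("side",save="pics/s.png")
E
```

```text
top switch_bar 0.75 [283. 205.] [515.5 -52.2  69. ]
top key_blue_top 0.49 [259. 200.] [525.2  12.1  65.5]
top key_yellow_top 0.63 [238. 197.] [531.2  70.6  65.5]
top key_yellow_top 0.37 [375. 223.] [ 482.4 -308.4   65.5]
side switch_bar 0.43 [267. 205.] [520.  -65.8  69. ]
side key_blue_top 0.52 [260. 194.] [518.8  -9.3  65.5]
side key_yellow_top 0.52 [258. 175.] [543.8  78.5  65.5]
side key_red_top 0.67 [258. 222.] [ 478.8 -116.2   65.5]
```

View pics/t.png

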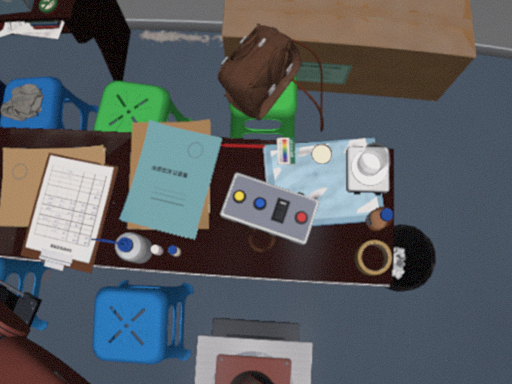

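View pics/s.png

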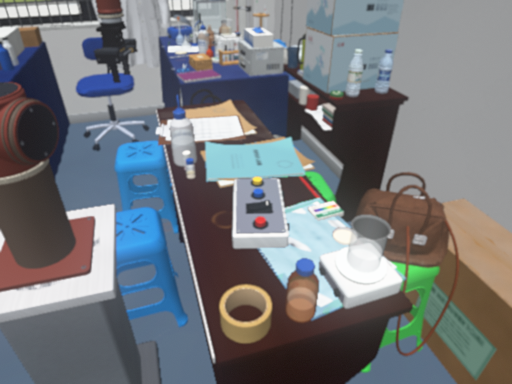

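Run:
```python
from h import *
p=look("top",{})
h=cv2.cvtColor(p["pixels"],cv2.COLOR_RGB2HSV)
P={}
for n,lo,hi,c in [("yellow",20,35,(239,196)),("blue",100,130,(260,203)),("red",170,180,(301,217)),("red0",0,8,(301,217))]:
    m=((h[...,0]>=lo)&(h[...,0]<=hi)&(h[...,1]>120)&(h[...,2]>60)).astype(float)
    k=np.zeros_like(m);cv2.circle(k,c,9,1,-1);m*=k;ys,xs=np.nonzero(m)
    if len(xs): q=np.array([xs.mean()+.5,ys.mean()+.5]);P[n]=at(p,q/[512,384],65);print(n,len(xs),q,P[n])
v=P["yellow"]-P.get("red",P.get("red0"));print(np.degrees(np.arctan2(-v[0],v[1])),np.linalg.norm(v))
look("side",{"wash_bottle":0,"vial_a":0})
```

```text
yellow 88 [239.35227273 196.17045455] [533.27217417  67.31149423  65.        ]
blue 84 [260.         203.16666667] [517.43379131   9.63744644  65.        ]
red 29 [301.5        216.94827586] [ 486.51405199 -105.46820928   65.        ]
red0 45 [301.34444444 217.36666667] [ 485.33624413 -105.09907047   65.        ]
-15.142827588200715 178.9948265636854
side wash_bottle 0.87 [187. 158.] [382.9 359.8   0. ]
side vial_a 0.62 [190. 177.] [372.2 234.9   0. ]
side vial_a 0.52 [188. 172.] [371.9 260.9   0. ]
```

Emit:
move_arm([
  [[0, 0, -40], -0.043],
  [[0, 0, -40], -0.043],
  [[-26, -30, 0], 0],
  [[-26, -30, 0], 0],
  [[-26, -30, 0], 0],
  [[-26, -30, 0], 0],
  [[-26, -30, 0], 0],
  [[-26, -30, 0], 0],
  [[-26, -30, 0], 0],
  [[-26, -30, 0], 0],
  [[-26, -30, 0], 0],
  [[-26, -30, 0], 0],
  [[-26, -30, 0], 0],
  [[-26, -30, 0], 0],
  [[-26, -30, 0], 0],
  [[-26, -30, 0], 0],
  [[-26, -30, 0], 0],
  [[-26, -30, 0], 0],
  [[-25, -29, 40], 0],
  [[-24, -29, 40], 0],
], hand=0)

```text
clock: 2.85
position: [521.6, -48.0, 230.8]
tool_rot: [180.0, 0.3, 165.0]
ft_force: [0.9, -1.5, -0.1]
width: 0.2
grip_force: 0.0
```

Run:
```python
from h import *
o=r.get_obs();print(o["clock"],o["position"],o["tool_rot"],o["width"],o["ft_force"])
look("wrist",save="pics/w.png");look("top")
```

```text
2.85 [521.58734046 -47.9500343  230.80105076] [179.98871606   0.25641132 164.96760176] 0.17873400937798342 [ 0.85874126 -1.53463529 -0.12540964]
wrist switch_bar 0.62 [246. 176.] [525.7 -54.8  69. ]
wrist key_blue_top 0.7 [304. 158.] [523.9   8.9  65.5]
wrist key_yellow_top 0.65 [357. 157.] [537.5  63.8  65.5]
wrist key_yellow_top 0.53 [ 48. 196.] [ 492.2 -271.3   65.5]
wrist key_red_top 0.89 [193. 155.] [ 489.9 -103.8   65.5]
top switch_bar 0.67 [176. 248.] [379.4 227.4  69. ]
top switch_bar 0.6 [283. 202.] [523.1 -52.8  69. ]
top key_blue_top 0.6 [262. 201.] [524.3   3.5  65.5]
top key_yellow_top 0.5 [237. 197.] [531.   73.3  65.5]
```

View pics/w.png

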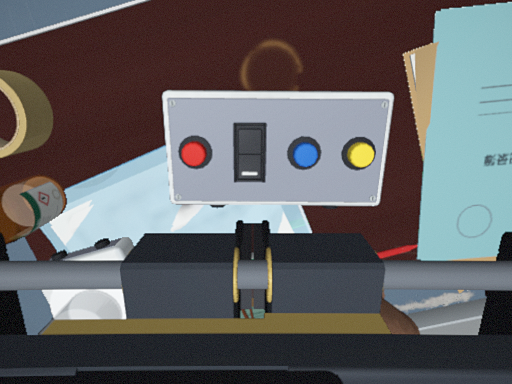

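Run:
```python
from h import *
p=look("wrist",{})
h=cv2.cvtColor(p["pixels"],cv2.COLOR_RGB2HSV);P={}
for n,f,c in [("yellow",lambda h:(h[...,0]>18)&(h[...,0]<36)&(h[...,1]>110),(360,154)),("blue",lambda h:(abs(h[...,0].astype(int)-112)<14)&(h[...,1]>110),(305,154)),("red",lambda h:((h[...,0]>168)|(h[...,0]<9))&(h[...,1]>110),(194,154)),("bar",lambda h:(h[...,2]>170)&(h[...,1]<60),(249,173))]:
    k=np.zeros(h.shape[:2]);cv2.circle(k,c,19 if n!="bar" else 11,1,-1)
    ys,xs=np.nonzero(f(h)*k);q=np.array([np.mean([xs.min(),xs.max()])+.5,np.mean([ys.min(),ys.max()])+.5])
    P[n]=at(p,q/[512,384],69 if n=="bar" else 64);print(n,len(xs),q,xs.min(),xs.max(),ys.min(),ys.max(),P[n].round(1))
v=P["yellow"]-P["red"];print(np.degrees(np.arctan2(-v[0],v[1])),np.linalg.norm(v))
o=r.get_obs();T=Rot.from_euler("xyz",o["tool_rot"],degrees=True).as_matrix()
for n in P: print(n,(T.T@(P[n]-o["position"])).round(1))
```

```text
yellow 544 [358.5 157. ] 345 371 144 169 [536.9  69.1  64. ]
blue 502 [303.  156.5] 290 315 144 168 [521.   11.8  64. ]
red 507 [192.  155.5] 179 204 143 167 [ 489.2 -102.9   64. ]
bar 46 [247.5 179.5] 240 254 174 184 [529. -52.  69.]
-15.47312270167232 178.49498923424525
yellow [ 14.  114.8 167.4]
blue [ 14.6  55.4 167.4]
red [ 15.7 -63.7 167.3]
bar [ -9.6  -4.2 162.4]
```

Emit:
move_arm([
  [[-5, -2, 30], 0],
  [[0, 0, 40], 0],
  [[0, 0, 40], 0],
  [[0, 0, 30], 0],
  [[0, 0, 10], 0],
  [[0, 0, 0], 0],
])

```text
clock: 4.0
position: [523.3, -48.8, 79.1]
tool_rot: [-180.0, -0.1, 165.0]
ft_force: [0.3, -0.4, -0.3]
width: 0.6
grip_force: 0.0
```

Run:
```python
from h import *
look("wrist",{},"pics/w2.png");print(r.get_obs()["position"])
```

```text
[524.6807052  -49.08730368  80.79844902]
```

View pics/w2.png

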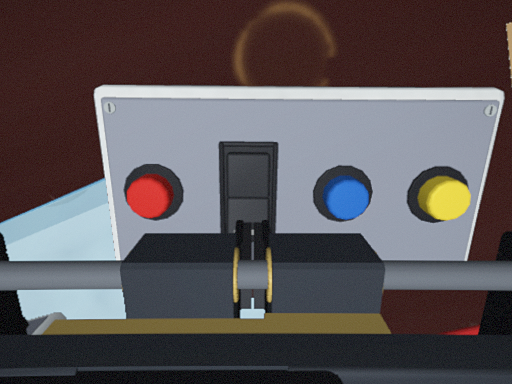

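Emit:
move_arm([
  [[-2, -2, 4], 0],
  [[0, 0, 4], 0],
  [[0, 0, 3], 0],
  [[0, 0, 3], 0],
  [[0, 0, 2], 0],
  [[0, 0, 1], 0],
  [[0, 0, 0], 0],
])

```text
clock: 4.75
position: [526.4, -51.9, 63.5]
tool_rot: [180.0, 0.1, 165.0]
ft_force: [2.1, -1.4, 4.4]
width: 0.7
grip_force: 2.0
```

Emit:
move_arm([
  [[0, 0, 1], 0],
  [[0, 0, 1], 0],
  [[0, 0, 0], 0],
])

```text
clock: 5.05
position: [526.6, -52.0, 62.0]
tool_rot: [-180.0, 0.1, 165.0]
ft_force: [2.5, -0.2, 6.8]
width: 0.5
grip_force: 3.7
```

Emit:
move_arm([
  [[0, 0, 1], 0],
  [[0, 0, 0], 0],
])

```text
clock: 5.25
position: [526.7, -52.0, 61.8]
tool_rot: [-180.0, 0.1, 165.0]
ft_force: [-0.4, -1.0, 12.3]
width: 0.6
grip_force: 6.7
```

Emit:
move_arm([
  [[0, 0, 1.5], 0],
  [[0, 0, 0], 0],
])

```text
clock: 5.45
position: [526.8, -52.0, 61.6]
tool_rot: [-180.0, 0.1, 165.0]
ft_force: [-4.2, 0.8, 23.0]
width: 0.6
grip_force: 11.2
```

Emit:
move_arm([
  [[0, 0, -15], 0],
  [[0, 0, -35], 0],
  [[12, 30, 0], 0],
  [[11, 29, 0], 0],
  [[0, 0, 0], 0],
  [[0, 0, 0], 0],
])

```text
clock: 6.05
position: [517.5, 11.7, 107.8]
tool_rot: [-180.0, -0.1, 165.1]
ft_force: [0.6, 0.8, -0.2]
width: 0.6
grip_force: 0.0
```

Run:
```python
from h import *
look("wrist",{},"pics/w3.png");print(r.get_obs()["position"])
p=look("side",{})
cv2.imwrite("pics/s3.png",cv2.resize(cv2.cvtColor(p["pixels"],cv2.COLOR_RGB2BGR)[160:260,200:320],(720,600),interpolation=cv2.INTER_CUBIC))
```

```text
[517.83524684  11.13021047 107.83829207]
```

View pics/w3.png

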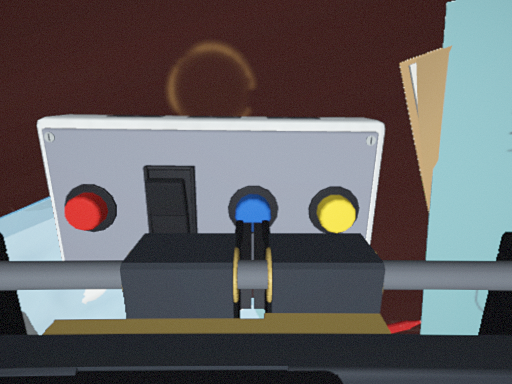

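View pics/s3.png

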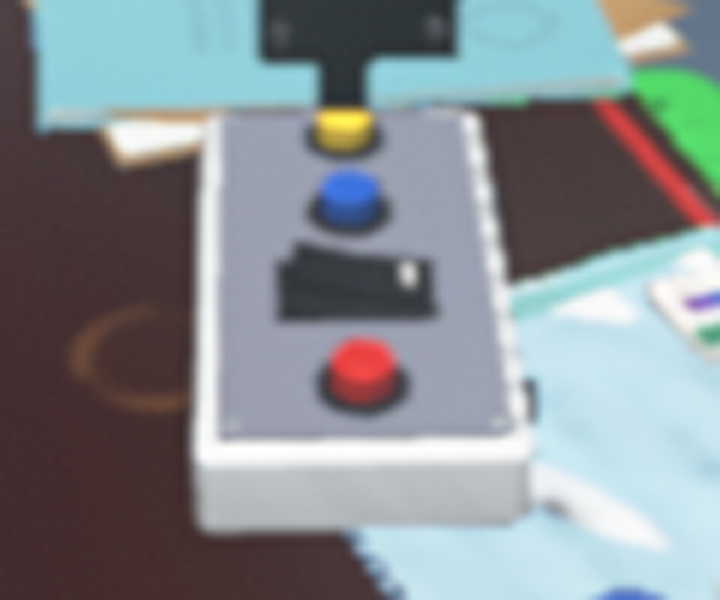

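Emit:
move_arm([
  [[-1.5, 0, 25], 0],
  [[0, 0, 12], 0],
  [[0, 0, 4], 0],
  [[0, 0, 3], 0],
  [[0, 0, 3], 0],
  [[0, 0, 2], 0],
  [[0, 0, 1], 0],
  [[0, 0, 0], 0],
])

```text
clock: 6.95
position: [520.6, 10.8, 58.8]
tool_rot: [180.0, 0.1, 165.0]
ft_force: [-0.0, -0.8, 1.3]
width: 0.5
grip_force: 0.5
```

Emit:
move_arm([
  [[0, 0, 1], 0],
  [[0, 0, 1], 0],
  [[0, 0, 0], 0],
])

```text
clock: 7.25
position: [520.7, 10.8, 57.8]
tool_rot: [-180.0, 0.0, 165.0]
ft_force: [-3.8, 0.2, 11.0]
width: 0.4
grip_force: 5.2
```

Emit:
move_arm([
  [[0, 0, 1.5], 0],
  [[0, 0, 0], 0],
])

```text
clock: 7.45
position: [520.8, 10.8, 57.7]
tool_rot: [-180.0, 0.0, 165.0]
ft_force: [-10.9, 0.2, 21.6]
width: 0.7
grip_force: 10.9
```

Emit:
move_arm([
  [[0, 0, -15], 0],
  [[0, 0, -30], 0],
  [[0, 30, 0], 0],
  [[0, 29.5, 0], 0],
  [[0, 0, 0], 0],
  [[0, 0, 20], 0],
  [[0, 0, 12], 0],
  [[0, 0, 4], 0],
  [[0, 0, 3], 0],
  [[0, 0, 2], 0],
  [[0, 0, 1], 0],
  [[0, 0, 1], 0],
  [[0, 0, 1], 0],
  [[0, 0, 0], 0],
])

```text
clock: 8.85
position: [535.7, 68.1, 57.8]
tool_rot: [-180.0, 0.0, 165.0]
ft_force: [-6.8, -1.6, 14.2]
width: 0.5
grip_force: 6.8
```

Emit:
move_arm([
  [[0, 0, 1.2], 0],
  [[0, 0, 0], 0],
])

```text
clock: 9.05
position: [535.8, 68.0, 57.7]
tool_rot: [-180.0, 0.0, 165.0]
ft_force: [-11.0, -0.6, 22.0]
width: 0.1
grip_force: 11.1
```

Emit:
move_arm([
  [[0, 0, -15], 0],
  [[0, 0, -40], 0],
  [[0, 0, -40], 0],
  [[0, 0, -40], 0],
  [[30, 0, 0], 0],
  [[40, 0, 0], 0],
  [[40, 0, 0], 0],
  [[0, 0, 0], 0],
  [[0, 0, 0], 0],
])

```text
clock: 9.95
position: [429.7, 97.0, 190.6]
tool_rot: [180.0, 0.2, 165.0]
ft_force: [1.4, -1.1, 1.0]
width: 0.5
grip_force: 0.0
```

Run:
```python
from h import *
p=look("side",{});w=look("wrist",{});print(r.get_obs()["position"])
f=lambda i:cv2.resize(cv2.cvtColor(i,cv2.COLOR_RGB2BGR),(400,600),interpolation=cv2.INTER_CUBIC)
cv2.imwrite("pics/e.png",np.hstack([f(p["pixels"][165:250,225:295]),cv2.resize(cv2.cvtColor(w["pixels"],cv2.COLOR_RGB2BGR),(400,300)).repeat(2,0)]))
```

```text
[430.6324593   96.60473459 190.6435617 ]
```

View pics/e.png

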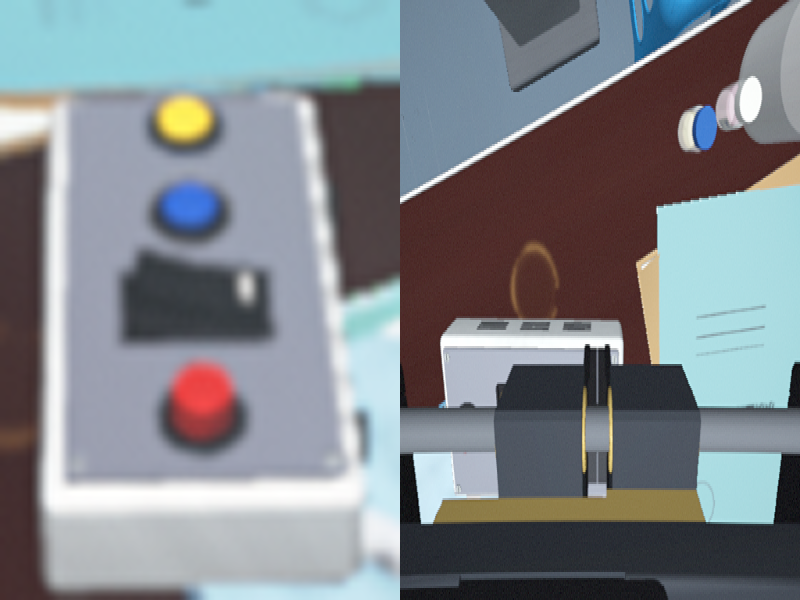

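Yellow and blue are down, red is still up, the rocker's white-bar end is down, and the hand is clear.

```bash
python3 -c "
from workcell import r
print(r.sign_off())"
```

```text
the job is handed in; nothing more can be done
None
```

I pressed the rocker switch, then the blue key, then the yellow key, each down to its stop; the last pictures show the red key still up and the hand clear, and I've handed the job in (no verdict came back).

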